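# Cover the coffee grinder and zero its burr adjuster

### The arm

A 6-joint arm with a two-finger parallel gripper is mounted at the origin on the work surface. World frame = base frame: x ahead of the robot, y to its left, z up, the work surface at z = 0. Lengths are in m, angles in rad, forces in N, time in s.
With the tool pointing down it reaches from about 0.35 to 0.8 m from the base axis. Payload 7.3 kg.
Tool frame: the origin (TCP) lies on the centre line of the jaws, within the pads' length; the fingertips stand 19 mm ahead of it and the grasp point (between the pads) is the TCP (manip.nose_length is the distance from the TCP to the fingertips, in m); z points along the fingers, y is the line along which they close (so a half turn about z gives the same grasp; the last joint's range is limited). The gripper opens to 85 mm and grips with 20 to 120 N. Pads are 22 mm wide; open, the fingers measure 114 mm over their backs; the gripper's body (76 mm by 85 mm) begins 54 mm behind the grasp point. The pads swing forward as they close: fully open they stand 13 mm farther back than shut.
Start: joints at [-1.251, 0.342, 1.524, -0, 1.275, -0.146], TCP at [0.236, -0.469, 0.25] pointing down, gripper open.
Joint ranges: [-2.53, 2.53], [-0.77, 2.02], [0.04, 2.7], [-1, 4.14], [0.28, 2.66], [-3.11, 3.11]. Speed limits (rad/s): [2.57, 2.57, 3.14, 3.14, 3.14, 3.14].

### API

Orientations are given as a rotation vector (axis times angle).
In Python, from bench import telemetry, eyes, manip gives the robot as it stands.
- The arm moves only by the tool servo_tool, never from a script. Its argument "deltas" is a list that holds one entry, the list of rows, each a list of 4 numbers: the shift along the tool's x, y, z as a fraction of full scale, then the turn about the tool's z as a fraction of full scale. A call has 1 to 10 rows; each row shifts and turns the commanded pose from where the row before left it, along the tool's axes as they then stand; what a row does not reach is not made up. Full scale, the value 1, is 1 m for a shift and 180 degrees for a turn. A row lasts 1/8 s, in which the tool goes at most 62.5 mm and 10.7 degrees, less where a joint would pass 70% of its speed; a pose out of reach is approached as far as the arm can. A call with a number of a shift or a turn outside -1 to 1 is refused whole. A call with a gripper value outside its range is refused whole. "grip" is the opening, from 0 (shut) to 1 (fully open), set as the call begins (left out, the last holds). The fingers move at their own pace and stop on an object; "newtons" is the grip in N (left out, the last holds). Time passes only in rows, so rows that do not move let the fingers close. It gives the time, the measured TCP pose, the force, the opening and the grip force at its end, in the units of the state.
- telemetry.read_state(): the state, without advancing time (a new reading comes with each control period).
- eyes.get_image(name): name is "side" or "top" or "wrist"; returns a dict with "image" (384x512x3 uint8, red, green, blue), "z_map" (384x512 float32, m along the optical axis (not along the pixel's ray), 0 where there is no reading), "camera_matrix" (3x3 intrinsics, pixels), "eye" and "rotation" of the camera in the world. Camera axes: x right, y down, z forward; pixel columns grow to the right and rows downward; lengths in m; the calibration is good to about 2 mm. A picture is of the moment at which its call begins.
- manip.job_done(): hands the job in; it is judged then, once.
The state is a dict: "time_s": time; "q": joint angles; "dq": joint speeds; "effort": joint torques, N m; "tcp_pos": TCP position; "ee_rot": TCP orientation; "force": force on the tool from outside, world axes, zero at the start; "wrist_torque": the same for the moment, N m; "grip_width": finger opening in m; "grip_force": force on a finger pad.
Only numpy, scipy, OpenCV 4.12 (cv2) and the standard library are available. Lean on these libraries where they do the work, as an engineer would, in place of code of your own. Each camera call takes 0.05 s, during which the arm holds its last target. There are 200 camera calls.

### The job

Set the grinder's lid (the wider of the two knobbed steel lids on the counter; do not drop it) on the open round throat of the coffee grinder so that it sits fully home and level, and let go of it. Then zero the burrs: turn the thumbscrew on top of the grinder clockwise until it seats against its stop, and from there back it off a quarter turn. Finish while still gripping the thumbscrew at that setting, holding it still so that I can tighten the lock, and leave the other lid, the small cup under the spout, the milk jug and the tamper where they are.

Things in the scene. Friction and masses are not known exactly. Their poses are not given: they have to be found in the camera images.
- grinder: Coffee grinder, fixed: a low aluminium body with a flat dark steel top, 156 x 276 mm (x, y) and 160 mm tall. Origin at the centre of its underside on the counter; z up, y along its long side towards the throat, x across it; front with the black spout (reaching 123 mm out at y = +65 mm) faces -x. Throat at y = +65 mm and thumbscrew at y = -70 mm on the top, both at x = 0.
- throat_rim (a point): Centre of the throat's mouth, at the height of the rim, 180 mm above the counter. The throat is a steel collar on the grinder's top: outer diameter 104 mm, wall 4 mm, bore 96 mm, standing 20 mm above the top plate. Axes as the grinder's.
- adjuster (a joint): Thumbscrew angle in rad: 0 when seated against its stop, growing as it is unscrewed (anticlockwise seen from above), up to 4.0. It starts somewhere from 0.7 to 2.6. The stop is hard; the screw turns with about 0.06 N m of friction, stays where it is left and does not rise or sink.
- adjuster_grip (a point): Centre of the thumbscrew's flat upright steel head, 44 mm long, 10 mm thick, 24 mm tall, on a vertical axis, 196 mm above the counter. Site x points along the head's length, z up; it turns with the screw, and the head stands across the grinder (along the grinder's x) when seated. Below the head's underside (12 mm under this point) are 12 mm of bare stem of 12 mm diameter, then a round boss of 32 mm diameter on the top plate, its upper face 24 mm under this point.
- throat_lid: The grinder's lid, loose: steel disc 112 mm in diameter and 4 mm thick, its rim's underside 6 mm above the origin; below it a round plug 86 mm in diameter and 6 mm deep that goes into the throat; above it a black round knob 24 mm in diameter, from 10 to 40 mm above the origin. Origin at the centre of the plug's underside, z up. Seated, the disc rests on the rim and the origin is 6 mm under throat_rim. About 0.22 kg.
- small_lid: Lid of some other jar, to be left alone: same shape, but the disc is 72 mm in diameter (plug 56 mm). Origin at the centre of its underside. Which side of the counter each lid lies on varies.
- catch_cup: Bystander: small steel cup under the grinder's spout, 60 mm wide, 65 mm tall; origin under its centre.
- milk_jug: Bystander: steel milk jug, 84 mm wide, 100 mm tall, handle to its +y; origin under its centre.
- tamper: Bystander: steel coffee tamper, 58 mm wide, 88 mm tall; origin under its centre.
Not all that is in view belongs to the job. Leave any brown or turquoise look-alike of the throat_lid alone.

How it is judged:
On the way, in this order (a step that is already met when the one before it is completed fails the run):
1. the lid sits seated and level on the throat, let go (horizontal distance between throat_lid and throat_rim below 0.008 m and z of throat_lid in the frame of throat_rim between -0.01 and -0.0035 m and angle between throat_lid's own z axis and vertical below 0.05 rad and contact force between the fingers and throat_lid below 0.1 N), for 0.2 s.
2. the thumbscrew is turned clockwise until it seats (horizontal distance between throat_lid and throat_rim below 0.008 m and z of throat_lid in the frame of throat_rim between -0.01 and -0.0035 m and angle between throat_lid's own z axis and vertical below 0.05 rad and value of joint adjuster below 0.04 rad), for 0.1 s.
At the end, for the whole second after the job is handed in: Once seated, the thumbscrew stands a quarter turn (1.57 +- 0.18 rad) back from its stop, at rest, gripped with over 1 N; the lid rests untouched on the throat within 8 mm of its centre, 2.5 mm above to 4 mm below seated height, level within 0.05 rad (all of step 1 and value of joint adjuster between 1.39 and 1.75 rad and velocity of joint adjuster between -0.05 and 0.05 rad/s and contact force between the fingers and adjuster above 1 N and contact force between the arm and throat_lid below 0.1 N); the arm keeps its last pose, push and grip.
It fails at once if the lid is dropped (falling faster than 0.7 m/s out of the fingers) (linear speed of throat_lid above 0.7 m/s and contact force between the fingers and throat_lid below 0.05 N).
It fails at once if a bystander is moved more than 40 mm (distance of any of small_lid, catch_cup, milk_jug, tamper from where it was at the start of the episode above 0.04 m).
It also fails if it takes over 72 s, if anything falls off the work surface, if the arm or the gripper's body presses on something with over 40 N, if the wrist force passes 120 N, or if a joint passes its speed limit or range.

## Working session

There is one attempt and no reset: what is moved stays moved. The work goes in short steps, Python scripts to look and compute and a tool call to move; the robot and the scene stay as the last step left them, time stands still between calls to the robot, and variables do not carry over. Pictures are saved under pics/ and viewed, at most 10 in all, crops included, and the job is handed in when it is done.

Besides the shell and the picture viewer there is one more tool, called after "Call:" as a command line: name --argument value ..., lists and objects as JSON in quotes. servo_tool: Moves the arm, as the interface text tells. Shift numbers are shares of 1 m and turn numbers shares of 180 degrees, none past 1 either way. Its arguments: {"type":"object","properties":{"deltas":{"type":"array"},"grip":{"type":"number"},"newtons":{"type":"number"}},"required":["deltas"]}

```bash
mkdir -p pics; ls; cat > h.py <<'E'
import numpy as np, cv2
from bench import telemetry, eyes, manip
def grab(n):
    d=eyes.get_image(n); np.savez(f'{n}.npz',**{k:np.array(v) for k,v in d.items()}); return d
def load(n): return np.load(f'{n}.npz')
def R(d):
    r=np.array(d['rotation']); return r if r.shape==(3,3) else cv2.Rodrigues(r)[0]
def ray(d,u,v,z):
    k=np.linalg.inv(d['camera_matrix'])@np.array([u,v,1.]); w=R(d)@k; e=np.array(d['eye']); return e+w*(z-e[2])/w[2]
def cloud(d):
    z=d['z_map']; h,w=z.shape; u,v=np.meshgrid(np.arange(w),np.arange(h))
    p=np.stack([u,v,np.ones_like(u)],-1)@np.linalg.inv(d['camera_matrix']).T*z[...,None]
    return p@R(d).T+np.array(d['eye'])
def save(n,im): cv2.imwrite(f'pics/{n}.png',im[...,::-1])
E
python3 - <<'E'
from h import *
s=telemetry.read_state(); print(s['time_s'],s['tcp_pos'],s['ee_rot'],s['grip_width'])
a=grab('top');b=grab('side');save('a',np.hstack([cv2.resize(a['image'],(400,300)),cv2.resize(b['image'],(400,300))]))
save('top',a['image'])
for d in(a,b): print(d['camera_matrix'],d['eye'],R(d))
E
```

```text
pics
0.0 [ 0.23569695 -0.46871394  0.24964277] [-3.05533299e+00 -7.24722990e-01  2.57557061e-04] 0.08519315062373976
[[483.07969285   0.         258.5942862 ]
 [  0.         483.07969285 183.57322863]
 [  0.           0.           1.        ]] [0.34577013 0.07203483 1.49003952] [[-0.00577273 -0.995911    0.0901552 ]
 [-0.99970828  0.0036332  -0.02387774]
 [ 0.02345255 -0.09026674 -0.99564145]]
[[409.61237394   0.         250.45104776]
 [  0.         409.61237394 190.63578404]
 [  0.           0.           1.        ]] [ 0.35785467 -1.06779394  1.08136686] [[ 0.99724989 -0.03266934  0.06652343]
 [-0.07173796 -0.65089899  0.75576727]
 [ 0.01860961 -0.75846109 -0.65145258]]
```

View pics/top.png

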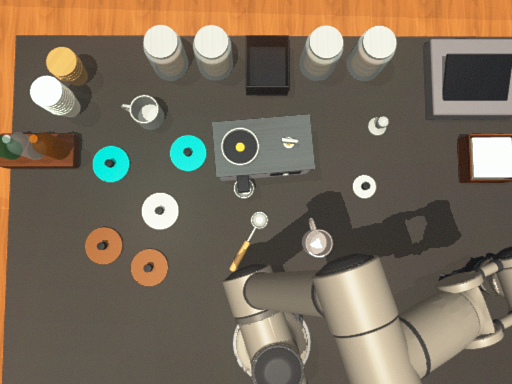

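View pics/a.png

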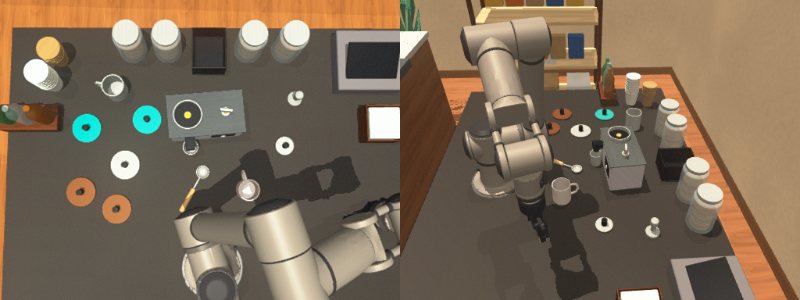

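The candidates for the lid in the top view are the white/steel disc at (160,211), the smaller steel disc at (364,186), turquoise ones at (188,153) and (111,164), and brown ones at (104,245) and (149,267). The wide steel disc at (160,211) fits the description. I'll measure it and confirm it in a crop.

```bash
python3 - <<'E'
from h import *
d=load('top'); im=d['image']; P=cloud(d); hsv=cv2.cvtColor(im,cv2.COLOR_RGB2HSV)
def blob(m,u,v):
    n,l=cv2.connectedComponents(m.astype(np.uint8)); return (l==l[v,u])
m=(hsv[...,1]<40)&(hsv[...,2]>150)
for nm,u,v in(('wide',150,215),('small',357,188)):
    b=blob(m,u,v).astype(np.uint8); c=max(cv2.findContours(b,0,1)[0],key=cv2.contourArea); e=cv2.fitEllipse(c)
    k=blob(hsv[...,2]<80, *( (160,209) if nm=='wide' else (365,186)))
    print(nm,e,ray(d,*e[0],.01), 'diam',np.mean(e[1])/483*1.48,'z',P[int(e[0][1]),int(e[0][0])-int(e[1][0]*.35),2])
# grinder top plate by height
T=(np.abs(P[...,2]-.16)<.006); T[:100]=0;T[200:]=0;T[:,:200]=0;T[:,330:]=0
c=max(cv2.findContours(T.astype(np.uint8),0,1)[0],key=cv2.contourArea); q=cv2.boxPoints(cv2.minAreaRect(c)); W=np.array([ray(d,*x,.16) for x in q]); print(W, W.mean(0))
H=(P[...,2]>.172); H[:100]=0;H[200:]=0;H[:,:200]=0;H[:,330:]=0
for c in cv2.findContours(H.astype(np.uint8),0,1)[0]:
    if len(c)>4:
        e=cv2.fitEllipse(c);z=.18 if cv2.contourArea(c)>600 else .208; print(cv2.contourArea(c),e,ray(d,*e[0],z),cv2.minAreaRect(c))
save('crop',np.hstack([cv2.resize(im[166:256,110:210],(400,360),interpolation=2),cv2.resize(im[100:190,205:305+0],(400,360),interpolation=2)]))
E
```

```text
wide ((159.70851135253906, 210.75445556640625), (36.206207275390625, 36.614402770996094), 43.435787200927734) [0.39772923 0.3384005  0.01      ] diam 0.11156780835264218 z 0.006794159840391778
small ((363.96923828125, 186.16587829589844), (22.361967086791992, 22.728025436401367), 133.4440460205078) [ 0.47055068 -0.28927365  0.01      ] diam 0.06908197612249085 z 0.009046339116976831
[[ 0.64000969  0.17138485  0.16      ]
 [ 0.66334797 -0.10557322  0.16      ]
 [ 0.50694056 -0.11600824  0.16      ]
 [ 0.48483344  0.15820725  0.16      ]] [0.57378291 0.02700266 0.16      ]
95.0 ((288.42266845703125, 141.75436401367188), (9.31505012512207, 16.405366897583008), 96.7568130493164) [ 0.5745405 -0.0396398  0.208    ] ((288.5, 142.0), (10.0, 17.0), 90.0)
1066.0 ((239.56431579589844, 145.9459991455078), (36.66420364379883, 37.071495056152344), 92.98880767822266) [0.56812413 0.09218556 0.18      ] ((239.5, 146.5), (37.0, 37.0), 90.0)
```

View pics/crop.png

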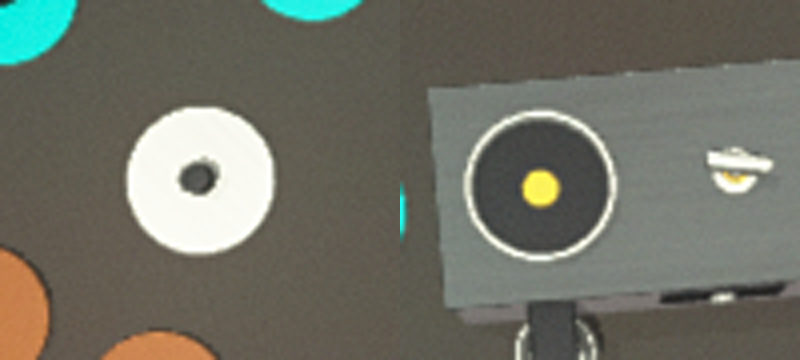

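The crop confirms it: the left half shows a plain steel disc with a black knob, 112 mm across, and no colour tint. The right half shows the throat at (540,185) and the screw head lying nearly along the grinder's length, at about 1.4 rad. I'll move over to the lid now.

Call:
servo_tool --deltas '[[[0.052,-0.022,-0.01,0],[0.052,-0.022,-0.01,0],[0.052,-0.022,-0.01,0],[0.052,-0.022,-0.01,0],[0.052,-0.022,-0.01,0]]]' --grip 1

```text
time_s: 0.72
tcp_pos: [0.4195, -0.2524, 0.3004]
ee_rot: [-3.057, -0.725, 0.0]
force: [0.9, -0.5, -0.2]
grip_width: 0.0851
grip_force: 0.0
```

Call:
servo_tool --deltas '[[[0.023,-0.054,0,0],[0.023,-0.054,0,0],[0.023,-0.054,0,0],[0.023,-0.054,0,0],[0.023,-0.054,0,0],[0.023,-0.054,0,0]]]'

```text
time_s: 1.48
tcp_pos: [0.3959, 0.0993, 0.3002]
ee_rot: [3.057, 0.725, 0.0]
force: [1.1, -1.3, 0.3]
grip_width: 0.0854
grip_force: 0.0
```

Call:
servo_tool --deltas '[[[0.026,-0.052,0,0],[0.026,-0.052,0,0],[0.026,-0.052,0,0],[0,0,0,0],[0,0,0,0]]]'

```text
time_s: 2.1
tcp_pos: [0.3958, 0.2716, 0.2998]
ee_rot: [3.056, 0.726, -0.002]
force: [0.4, -0.1, 0.4]
grip_width: 0.0856
grip_force: 0.0
```

```bash
cat >> h.py <<'E'
def tool(target,yaw=None):
    s=telemetry.read_state(); Rt=cv2.Rodrigues(np.array(s['ee_rot']))[0]
    print('t',s['time_s'],'tcp',np.round(s['tcp_pos'],4),'yaw',np.arctan2(Rt[1,0],Rt[0,0]),'delta tool',np.round(Rt.T@(np.array(target)-s['tcp_pos']),4))
E
python3 - <<'E'
from h import *
d=grab('wrist'); im=d['image']; P=cloud(d); save('w1',im)
print(d['eye'])
hsv=cv2.cvtColor(im,cv2.COLOR_RGB2HSV)
m=((hsv[...,1]<50)&(hsv[...,2]>130)).astype(np.uint8)
for c in cv2.findContours(m,0,1)[0]:
    if cv2.contourArea(c)>1500:
        e=cv2.fitEllipse(c);X=ray(d,*e[0],.01); print(e,X); tool([X[0],X[1],.10])
E
```

```text
[0.46906257 0.30746756 0.42355445]
((208.5546417236328, 135.40914916992188), (90.60690307617188, 116.36139678955078), 168.78634643554688) [0.38572356 0.33787316 0.01      ]
t 2.15 tcp [0.396  0.2711 0.3   ] yaw 0.46530260624106407 delta tool [ 0.021  -0.0644  0.1999]
((472.6344909667969, 131.6083984375), (76.06224060058594, 100.8172836303711), 140.18479919433594) [0.54976476 0.02287376 0.01      ]
t 2.15 tcp [0.396  0.2711 0.3   ] yaw 0.46530260624106407 delta tool [0.0262 0.2907 0.2001]
```

View pics/w1.png

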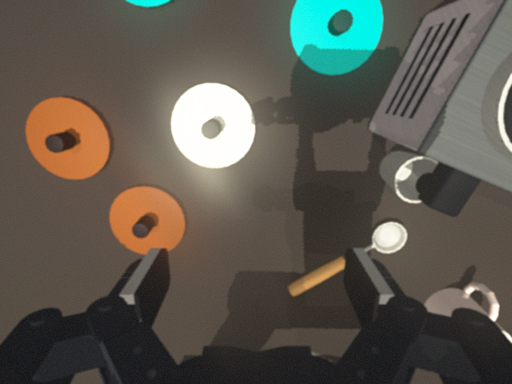

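The wrist view shows the white steel lid centred at about (213,125), with its knob at (211,127). The mask caught some of the glare below the lid, so I'll tighten it.

```bash
python3 - <<'E'
from h import *
d=load('wrist'); im=d['image']
m=(im.min(2)>205).astype(np.uint8)
for c in cv2.findContours(m,0,1)[0]:
    if cv2.contourArea(c)>3000:
        e=cv2.fitEllipse(cv2.convexHull(c));X=ray(d,*e[0],.01); print(e,X); tool([X[0],X[1],.10])
E
```

```text
((212.48147583007812, 125.08025360107422), (82.08138275146484, 86.12242889404297), 144.58163452148438) [0.4006456  0.33874513 0.01      ]
t 2.15 tcp [0.396  0.2711 0.3   ] yaw 0.46530260624106407 delta tool [ 0.0347 -0.0585  0.1999]
```

Call:
servo_tool --deltas '[[[0.017,-0.0295,0.04,0],[0.017,-0.0295,0.04,0],[0,0,0.05,0],[0,0,0.05,0],[0,0,0.03,0],[0,0,0.03,0],[0,0,0.024,0],[0,0,0,0],[0,0,0,0]]]'

```text
time_s: 3.28
tcp_pos: [0.4009, 0.3394, 0.0373]
ee_rot: [-3.057, -0.723, -0.002]
force: [0.3, 0.1, 0.9]
grip_width: 0.0858
grip_force: 0.0
```

```bash
python3 - <<'E'
from h import *
s=telemetry.read_state(); tool([.3995,.3385,.036])
save('s1',cv2.resize(grab('side')['image'][70:200,100:280],(720,520)))
E
```

```text
t 3.275 tcp [0.4009 0.3394 0.0373] yaw 0.46441353839925886 delta tool [-0.0017  0.0002  0.0013]
```

View pics/s1.png

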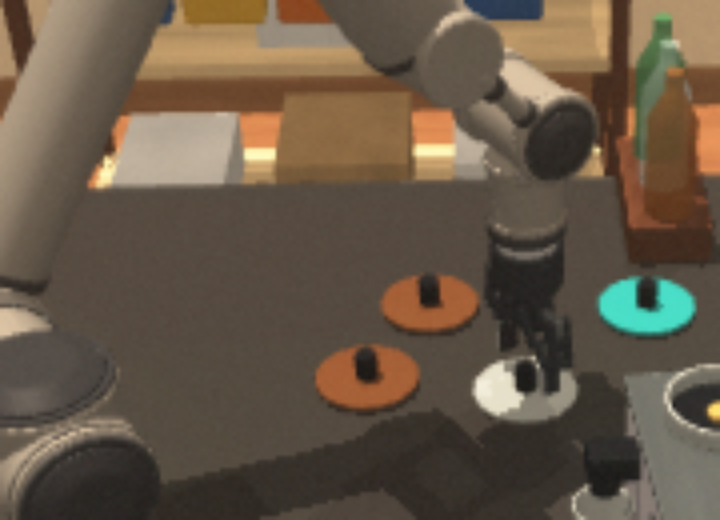

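The side crop shows the knob at (525,375) between the open fingers, with no contact. I'll grip it now.

Call:
servo_tool --deltas '[[[-0.001,0,0.002,0],[0,0,0,0],[0,0,0,0],[0,0,0,0],[0,0,0,0],[0,0,0,0],[0,0,0,0],[0,0,0,0]]]' --grip 0 --newtons 50

```text
time_s: 4.32
tcp_pos: [0.3992, 0.3396, 0.0347]
ee_rot: [-3.057, -0.725, -0.001]
force: [-1.6, 0.1, 5.5]
grip_width: 0.0223
grip_force: 48.9
```

Call:
servo_tool --deltas '[[[0,0,-0.01,0],[0,0,-0.02,0],[0,0,-0.03,0],[0,0,-0.04,0],[0,0,-0.04,0],[0,0,-0.04,0],[0,0,-0.04,0],[0,0,0,0],[0,0,0,0]]]'

```text
time_s: 5.45
tcp_pos: [0.3985, 0.339, 0.2533]
ee_rot: [3.056, 0.725, -0.003]
force: [-0.5, 0.1, -2.3]
grip_width: 0.0224
grip_force: 49.1
```

```bash
python3 - <<'E'
from h import *
tool([.5685,.092,.26])
d=grab('wrist'); save('w2',d['image'])
E
```

```text
t 5.45 tcp [0.3985 0.339  0.2533] yaw 0.46581458828330635 delta tool [ 0.041   0.297  -0.0067]
```

View pics/w2.png

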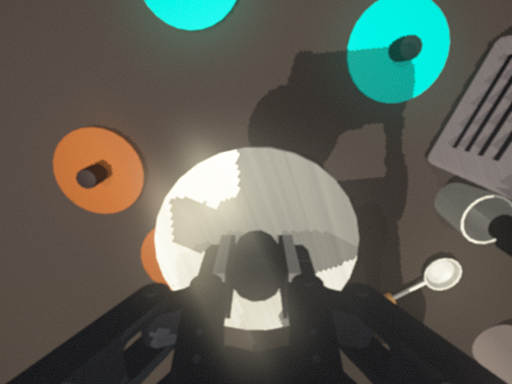

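The picture shows the lid held by its knob, with the disc about centred at (257,240). I'll measure its tilt and its offset from the TCP with the depth map.

```bash
python3 - <<'E'
from h import *
d=load('wrist'); P=cloud(d); s=telemetry.read_state(); t=np.array(s['tcp_pos'])
im=d['image']; hsv=cv2.cvtColor(im,cv2.COLOR_RGB2HSV)
m=(np.abs(P[...,2]-(t[2]-.0247))<.012)&(np.hypot(P[...,0]-t[0],P[...,1]-t[1])<.075)&(hsv[...,1]<60)&(hsv[...,2]>130)
Q=P[m]; A=np.c_[Q[:,:2]-t[:2],np.ones(len(Q))]
c=np.linalg.lstsq(A,Q[:,2],rcond=None)[0]
r=Q[:,2]-A@c; k=abs(r)<.003; c=np.linalg.lstsq(A[k],Q[k,2],rcond=None)[0]
print('slope',c[:2],'disc top rel tcp',c[2]-t[2],'expect -.0247',m.sum())
# disc edge: hull of mask, circle fit in world
h=cv2.convexHull(np.argwhere(m)[:,::-1].astype(np.int32))[:,0]
W=np.array([ray(d,*p,t[2]+c[2]-t[2]) for p in h])
W=W[W[:,0]*0==0]
from scipy.optimize import least_squares
f=least_squares(lambda x:np.hypot(W[:,0]-x[0],W[:,1]-x[1])-.056,t[:2],loss='soft_l1',f_scale=.001)
print('centre-tcp',f.x-t[:2],'res',np.abs(f.fun).mean())
dt=R(d)
E
```

```text
slope [-0.00147595 -0.00028316] disc top rel tcp -0.02397473434185482 expect -.0247 20172
centre-tcp [-0.00074987 -0.00125108] res 0.00042742117320047153
```

Call:
servo_tool --deltas '[[[0.002,0.015,-0.01,0],[0.005,0.037,-0.01,0],[0.007,0.05,0,0],[0.007,0.05,0,0],[0.007,0.05,0,0],[0.006,0.045,0,0],[0.005,0.035,0,0],[0.002,0.015,0,0],[0,0,0,0],[0,0,0,0]]]'

```text
time_s: 6.75
tcp_pos: [0.5685, 0.0933, 0.2742]
ee_rot: [-3.056, -0.726, 0.001]
force: [0.7, 0.1, -1.9]
grip_width: 0.0223
grip_force: 49.3
```

```bash
python3 - <<'E'
from h import *
tool([.569,.093,.2187])
save('s2',cv2.resize(grab('side')['image'][110:230,220:360],(700,600)))
E
```

```text
t 6.75 tcp [0.5685 0.0933 0.2742] yaw 0.46665709076689776 delta tool [0.0003 0.0005 0.0555]
```

View pics/s2.png

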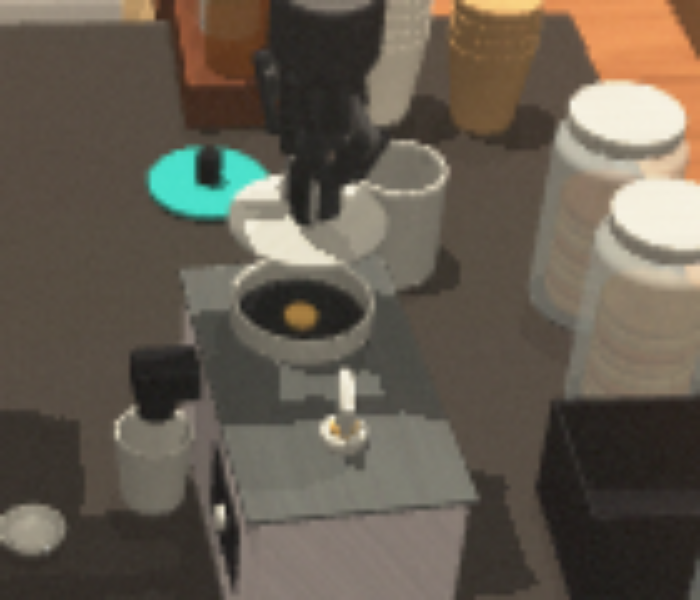

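The lid hangs level behind and above the throat, whose rim is centred near crop (303,307). I'll check that against the top-view position while descending.

```bash
python3 - <<'E'
from h import *
d=load('side'); print(ray(d,220+303/5,110+307/5,.18), ray(d,220+309/5,110+220/5,.2502))
E
```

```text
[0.56536255 0.07794481 0.18      ] [0.56596084 0.08645338 0.2502    ]
```

Call:
servo_tool --deltas '[[[0,0,0.02,0],[0,0,0.02,0],[0,0,0.008,0],[0,0,0,0],[0,0,0,0]]]'

```text
time_s: 7.42
tcp_pos: [0.5695, 0.0927, 0.2272]
ee_rot: [3.056, 0.726, 0.003]
force: [0.3, 0.3, -2.0]
grip_width: 0.0223
grip_force: 49.3
```

```bash
python3 - <<'E'
from h import *
from scipy.optimize import least_squares
def circ(W,r,c0):
    f=least_squares(lambda x:np.hypot(W[:,0]-x[0],W[:,1]-x[1])-r,c0,loss='soft_l1',f_scale=.002); return f.x,np.abs(f.fun).mean()
for n in('side','top'):
    d=load(n);P=cloud(d); im=d['image']; 
    m=(abs(P[...,2]-.18)<.004)&(np.hypot(P[...,0]-.568,P[...,1]-.09)<.075)&(im.min(2)>110)
    W=P[m]; print(n,m.sum(),W[:,2].mean(),circ(W,.050,[.568,.09]))
    m=(abs(P[...,2]-.16)<.004)&(abs(P[...,0]-.574)<.12)&(abs(P[...,1]-.03)<.2)
    h=cv2.boxPoints(cv2.minAreaRect((P[m][:,:2]*1e3).astype(np.float32))); print(h.mean(0),m.sum())
d=load('side');P=cloud(d)
m=(abs(P[...,2]-.25)<.005)&(np.hypot(P[...,0]-.568,P[...,1]-.092)<.08)&(d['image'].min(2)>110)
W=P[m]; print('lid',m.sum(),W[:,2].mean(),circ(W[np.hypot(*(W[:,:2]-[.568,.092]).T)>.045],.055,[.568,.092]), W.min(0),W.max(0))
E
```

```text
side 32 0.18072436956038318 (array([0.56479153, 0.08940595]), np.float64(0.0015386385690949432))
[570.1469    25.165161] 1764
top 166 0.179793494937323 (array([0.56847609, 0.09221842]), np.float64(0.0011354039929956268))
[574.03973   27.306768] 4291
lid 354 0.2504983172929468 (array([0.56737293, 0.0931633 ]), np.float64(0.004348304666039582)) [0.50950967 0.03108291 0.24571834] [0.61905135 0.14384946 0.25427519]
```

The side view puts the throat and the lid off by the same bias, so relative to each other they agree with the top view. I'll lower the lid.

Call:
servo_tool --deltas '[[[0,-0.001,0.005,0],[0,0,0.005,0],[0,0,0.004,0],[0,0,0.003,0],[0,0,0,0],[0,0,0,0]]]'

```text
time_s: 8.18
tcp_pos: [0.5687, 0.0933, 0.2093]
ee_rot: [3.057, 0.725, 0.0]
force: [-0.5, 1.1, -1.0]
grip_width: 0.0225
grip_force: 49.4
```

Call:
servo_tool --deltas '[[[0,0,0.001,0],[0,0,0,0],[0,0,0,0]]]'

```text
time_s: 8.55
tcp_pos: [0.5688, 0.0933, 0.2087]
ee_rot: [3.057, 0.725, 0.001]
force: [-1.9, -0.3, 2.5]
grip_width: 0.0225
grip_force: 49.6
```

Contact comes at the seated height, so I'll release, rise and check.

Call:
servo_tool --deltas '[[[0,0,0,0],[0,0,0,0],[0,0,0,0],[0,0,0,0],[0,0,0,0],[0,0,0,0]]]' --grip 1

```text
time_s: 9.3
tcp_pos: [0.5687, 0.0933, 0.2083]
ee_rot: [3.057, 0.725, 0.0]
force: [0.3, -0.1, 0.0]
grip_width: 0.0854
grip_force: 0.0
```

Call:
servo_tool --deltas '[[[0,0,-0.015,0],[0,0,-0.03,0],[0,0,-0.03,0],[0,0,-0.03,0],[0,0,0,0],[0,0,0,0]]]'

```text
time_s: 10.05
tcp_pos: [0.5684, 0.0934, 0.313]
ee_rot: [-3.057, -0.725, 0.001]
force: [0.4, -0.3, -0.9]
grip_width: 0.0857
grip_force: 0.0
```

```bash
python3 - <<'E'
from h import *
from scipy.optimize import least_squares
s=telemetry.read_state(); print(s['tcp_pos'])
d=grab('wrist'); save('w3',d['image']);P=cloud(d);im=d['image']
m=(abs(P[...,2]-.184)<.008)&(np.hypot(P[...,0]-.568,P[...,1]-.092)<.07)&(im.min(2)>110)
Q=P[m];A=np.c_[Q[:,:2]-[.568,.092],np.ones(len(Q))];c=np.linalg.lstsq(A,Q[:,2],rcond=None)[0];print('lid slope,z',c,len(Q))
# screw head top
m=(P[...,2]>.198)&(P[...,2]<.214)&(np.hypot(P[...,0]-.577,P[...,1]+.041)<.035)
if m.sum()>20:
    b=cv2.minAreaRect((P[m][:,:2]*1e3).astype(np.float32)); print('head',m.sum(),b,P[m].mean(0)); print(cv2.boxPoints(b))
    px=np.argwhere(m)[:,::-1].astype(np.float32);print(cv2.minAreaRect(px))
E
```

```text
[0.56836333 0.09335536 0.31296207]
lid slope,z [1.34926741e-04 1.05169760e-03 1.84203328e-01] 11355
head 632 ((579.664794921875, -43.369407653808594), (43.95549011230469, 10.319733619689941), 83.75138092041016) [ 0.58078365 -0.04059726  0.20643279]
[[572.14343  -64.65497 ]
 [582.40186  -65.7782  ]
 [587.18616  -22.083847]
 [576.92773  -20.960617]]
((402.7039489746094, 249.73825073242188), (51.85264587402344, 12.858015060424805), 32.7352294921875)
```

View pics/w3.png

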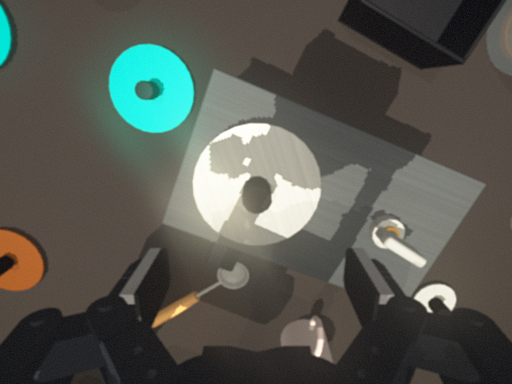

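The picture shows the lid seated at (257,184), with its top at 0.184 m and a slope of about 0.001. The screw head at (403,250) is centred at world (0.580, -0.043), with its length at 83.75° in world axes. I'll move over it and turn the wrist to line up.

Call:
servo_tool --deltas '[[[-0.0128,0.0318,0,0],[-0.0128,0.0318,0,0],[-0.0128,0.0318,0,0],[-0.0129,0.0319,0,0],[0,0,0,0],[0,0,0,0]]]'

```text
time_s: 10.85
tcp_pos: [0.5797, -0.043, 0.3125]
ee_rot: [-3.056, -0.725, 0.002]
force: [0.1, 0.7, -0.3]
grip_width: 0.0856
grip_force: 0.0
```

Call:
servo_tool --deltas '[[[0,0,0,-0.053],[0,0,0,-0.053],[0,0,0,-0.053],[0,0,0,-0.053],[0,0,0,-0.053],[0,0,0,-0.052],[0,0,0,0],[0,0,0,0]]]'

```text
time_s: 11.85
tcp_pos: [0.5799, -0.0427, 0.3132]
ee_rot: [-2.341, -2.094, 0.0]
force: [0.7, 0.4, 0.6]
grip_width: 0.0849
grip_force: 0.0
```

```bash
python3 - <<'E'
from h import *
tool([.5797,-.0434,.199])
E
```

```text
t 11.85 tcp [ 0.5799 -0.0427  0.3132] yaw 1.4594998532753836 delta tool [-7.000e-04 -1.000e-04  1.142e-01]
```

Call:
servo_tool --deltas '[[[0,0,0.03,0],[0,0,0.03,0],[0,0,0.025,0],[0,0,0.02,0],[0,0,0.009,0],[0,0,0,0],[0,0,0,0]]]'

```text
time_s: 12.72
tcp_pos: [0.5805, -0.0435, 0.2003]
ee_rot: [2.339, 2.096, 0.002]
force: [0.7, -0.0, 0.3]
grip_width: 0.0853
grip_force: 0.0
```

Call:
servo_tool --deltas '[[[0,0,0,0],[0,0,0,0],[0,0,0,0],[0,0,0,0],[0,0,0,0],[0,0,0,0],[0,0,0,0],[0,0,0,0]]]' --grip 0 --newtons 40

```text
time_s: 13.72
tcp_pos: [0.579, -0.0433, 0.1993]
ee_rot: [-2.338, -2.096, 0.003]
force: [-4.7, 1.5, 3.4]
grip_width: 0.009
grip_force: 42.3
```

```bash
python3 - <<'E'
from h import *
tool([.5797,-.0434,.199]); s=telemetry.read_state(); print(s['wrist_torque'],s['force'])
E
```

```text
t 13.725 tcp [ 0.579  -0.0433  0.1993] yaw 1.4616892405500708 delta tool [0.     0.0008 0.0003]
[ 0.06896066  0.79125468 -0.03756345] [-4.66044932  1.52669099  3.37153406]
```

The head is gripped. I'll turn it clockwise most of the way, then in small steps while watching the torque.

Call:
servo_tool --deltas '[[[0,0,0,0.045],[0,0,0,0.045],[0,0,0,0.045],[0,0,0,0.045],[0,0,0,0.045],[0,0,0,0.045],[0,0,0,0.045],[0,0,0,0.045],[0,0,0,0.03],[0,0,0,0]]]'

```text
time_s: 14.98
tcp_pos: [0.579, -0.0434, 0.1993]
ee_rot: [-3.119, -0.37, 0.004]
force: [-4.8, 0.3, 2.8]
grip_width: 0.0093
grip_force: 42.4
```

```bash
python3 - <<'E'
from h import *
tool([.5797,-.0434,.199]); s=telemetry.read_state(); print(s['wrist_torque'],s['force'],s['effort'][5],s['grip_width'])
E
```

```text
t 14.975 tcp [ 0.579  -0.0434  0.1993] yaw 0.2362717674908165 delta tool [0.0006 0.0002 0.0003]
[-0.00461804  0.77906672 -0.05237523] [-4.83409891  0.29862834  2.81680284] 0.3814185597002506 0.009339452731785425
```

Call:
servo_tool --deltas '[[[0,0,0,0.02],[0,0,0,0.02],[0,0,0,0.005],[0,0,0,0]]]'

```text
time_s: 15.48
tcp_pos: [0.579, -0.0434, 0.1993]
ee_rot: [-3.138, -0.151, 0.004]
force: [-5.9, 0.2, 3.1]
grip_width: 0.0091
grip_force: 42.3
```

```bash
python3 - <<'E'
from h import *
tool([.5797,-.0434,.199]); s=telemetry.read_state(); print(s['wrist_torque'],s['force'],s['effort'][5],s['grip_width'])
E
```

```text
t 15.475 tcp [ 0.579  -0.0434  0.1993] yaw 0.09595276902307305 delta tool [0.0007 0.0001 0.0003]
[ 0.0184733   0.82807748 -0.07780314] [-5.93629031  0.22206357  3.13842885] 0.03842041944153607 0.009122567261399903
```

Call:
servo_tool --deltas '[[[0,0,0,0.005],[0,0,0,0.005],[0,0,0,0],[0,0,0,0]]]'

```text
time_s: 15.98
tcp_pos: [0.5791, -0.0434, 0.1993]
ee_rot: [3.14, 0.103, -0.004]
force: [-4.6, -0.2, 4.0]
grip_width: 0.0091
grip_force: 46.2
```

```bash
python3 - <<'E'
from h import *
tool([.5797,-.0434,.199]); s=telemetry.read_state(); print(s['wrist_torque'],s['force'],s['effort'][5],s['grip_width'])
E
```

```text
t 15.975 tcp [ 0.5791 -0.0434  0.1993] yaw 0.06560235242499601 delta tool [0.0006 0.0001 0.0003]
[-0.03321614  0.79586006  0.44332972] [-4.58765783 -0.20796304  3.97149211] 0.4054897092282772 0.009053480002171512
```

The torque jumped to 0.44 N m, which is the stop. I'll push slightly more and hold to confirm.

Call:
servo_tool --deltas '[[[0,0,0,0.005],[0,0,0,0],[0,0,0,0],[0,0,0,0]]]'

```text
time_s: 16.48
tcp_pos: [0.579, -0.0434, 0.1993]
ee_rot: [3.14, 0.079, -0.004]
force: [-5.9, -0.3, 3.6]
grip_width: 0.0097
grip_force: 53.4
```

```bash
python3 - <<'E'
from h import *
tool([.5797,-.0434,.199]); s=telemetry.read_state(); print(s['wrist_torque'],s['force'],s['effort'][5],s['grip_width'])
E
```

```text
t 16.475 tcp [ 0.579  -0.0434  0.1993] yaw 0.05054746275139079 delta tool [0.0007 0.0001 0.0003]
[-0.01675336  0.87578041  0.74774228] [-5.88913044 -0.25579787  3.6157441 ] 0.699489489197731 0.00970038117206224
```

The stop is firm: the torque keeps growing with almost no turn. With the seat at about yaw 0.083, I'll back off to yaw 1.653, a turn of about -0.510.

Call:
servo_tool --deltas '[[[0,0,0,-0.05],[0,0,0,-0.055],[0,0,0,-0.055],[0,0,0,-0.055],[0,0,0,-0.055],[0,0,0,-0.055],[0,0,0,-0.055],[0,0,0,-0.055],[0,0,0,-0.05],[0,0,0,-0.025]]]'

```text
time_s: 17.73
tcp_pos: [0.579, -0.0433, 0.1993]
ee_rot: [-2.125, -2.311, 0.002]
force: [-5.1, 0.6, 3.5]
grip_width: 0.0093
grip_force: 42.4
```

Call:
servo_tool --deltas '[[[0,0,0,0],[0,0,0,0],[0,0,0,0],[0,0,0,0]]]'

```text
time_s: 18.23
tcp_pos: [0.5789, -0.0433, 0.1993]
ee_rot: [-2.129, -2.308, 0.003]
force: [-5.5, 1.1, 3.3]
grip_width: 0.0092
grip_force: 42.4
```

```bash
python3 - <<'E'
from h import *
tool([.5797,-.0434,.199]); s=telemetry.read_state(); print(s['wrist_torque'],s['dq'],s['grip_force'],s['grip_width'])
d=grab('wrist');P=cloud(d);b=d['image']
m=(abs(P[...,2]-.184)<.008)&(np.hypot(P[...,0]-.568,P[...,1]-.092)<.07)&(b.min(2)>110)
Q=P[m];A=np.c_[Q[:,:2]-[.568,.092],np.ones(len(Q))]
if len(Q)>100: print('lid',np.linalg.lstsq(A,Q[:,2],rcond=None)[0],len(Q))
save('end',np.hstack([cv2.resize(b,(400,300)),cv2.resize(grab('side')['image'][110:230,200:360],(400,300))]))
E
```

```text
t 18.225 tcp [ 0.5789 -0.0433  0.1993] yaw 1.651382089980821 delta tool [-0.0001  0.0008  0.0003]
[-0.00214877  0.90787101  0.06892467] [ 0.00086437 -0.00046136  0.0009659  -0.00019017 -0.00100309  0.00031427] 42.40745589137077 0.009188196280840416
lid [0.00024813 0.00229759 0.18437654] 16333
```

View pics/end.png

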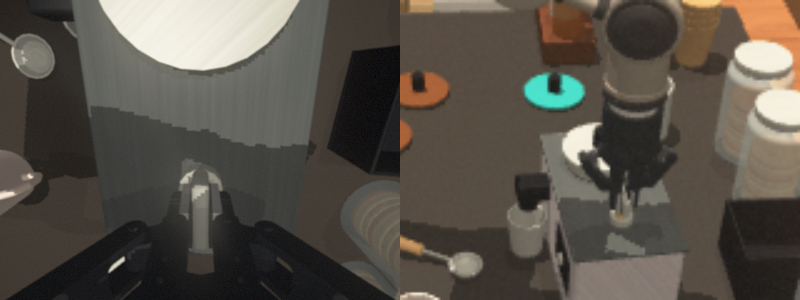

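The pads hold the screw head at (200,220), lined up along the grinder's length. The lid at (200,20) is seated and level, and the gripper is clear of it.

```bash
python3 -c "
from bench import manip; print(manip.job_done())"
```

```text
the job is handed in; nothing more can be done
None
```

I handed the job in with the lid seated level on the throat, and the thumbscrew run to its stop, backed off a quarter turn (about 1.57 rad by wrist angle) and still gripped at about 42 N; no verdict came back, and I never knowingly touched the bystanders.

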